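Pack the mandarin and snap the lunch box shut

TASK

Put the mandarin into the green lunch box and let go of it, swing the white lid right down, and then press each of the four orange snap tabs around its rim fully down until all are snapped. Only after that shut the air vent: press the red-dotted end of the little rocker on the lid all the way down so that its other end tips up. Leave the garlic and the lemon where they lie.

Things in the scene. Friction and masses are not known exactly. Their poses are not given: they have to be found in the camera images.
- mandarin_center (a point): Centre (half-way up) of a loose orange mandarin, 55 mm across, 48 mm tall, 64 g; it stands on the worktop.
- lunch_box: Green open lunch box, fixed to the worktop, 130 mm (its x) by 160 mm (its y) by 62 mm tall, walls and floor 4 mm thick. Origin: centre of its underside. Its x axis points from its front (robot's side) to its back, where the lid is hinged; y to its left; z up. Hinge line of the lid: x = +65 mm, z = 63 mm, along y. Small catch lugs stick out 15 mm under each tab's place.
- lid (a joint): White lid, 132 mm from hinge to front edge, 162 mm wide, 6 mm thick, hinged on the box's back edge. Angle in rad: 0 is shut, 1.57 upright, limit 1.9 (leaning back); starts open at about 1.6 to 1.8. Its stiff hinge holds it at any angle; about 2 N at its front edge moves it. When shut its upper face is 69 mm above the worktop.
- lid_front (a point): Middle of the lid's front edge, on its upper (outer) face, 131 mm from the hinge line. It is free of tabs for 27 mm to either side.
- tab_front_left (a joint): Orange snap tab on the lid, front edge, left of the middle (hinge at 46 mm to the left). Angle in rad about its hinge along the lid's edge: starts about 0 to 0.08, where it sticks out and 0.6 rad upward from the lid; grows as it is pressed down; 0.6 is level with the lid, the stop is at 0.65. It counts as snapped above 0.5. Takes about 5 N pressed near its outer end, and stays where it is left.
- tab_front_right (a joint): Orange snap tab on the lid, front edge, right of the middle (hinge at 46 mm to the right). Angle in rad about its hinge along the lid's edge: starts about 0 to 0.08, where it sticks out and 0.6 rad upward from the lid; grows as it is pressed down; 0.6 is level with the lid, the stop is at 0.65. It counts as snapped above 0.5. Takes about 5 N pressed near its outer end, and stays where it is left.
- tab_left (a joint): Orange snap tab on the lid, middle of the left edge (10 mm in front of the box's middle). Angle in rad about its hinge along the lid's edge: starts about 0 to 0.08, where it sticks out and 0.6 rad upward from the lid; grows as it is pressed down; 0.6 is level with the lid, the stop is at 0.65. It counts as snapped above 0.5. Takes about 5 N pressed near its outer end, and stays where it is left.
- tab_right (a joint): Orange snap tab on the lid, middle of the right edge (10 mm in front of the box's middle). Angle in rad about its hinge along the lid's edge: starts about 0 to 0.08, where it sticks out and 0.6 rad upward from the lid; grows as it is pressed down; 0.6 is level with the lid, the stop is at 0.65. It counts as snapped above 0.5. Takes about 5 N pressed near its outer end, and stays where it is left.
- tab_front_left_pad (a point): Middle of the ribbed upper face of the front left tab (moves with it), 16 mm out from the tab's hinge. The tab is 38 mm wide along the lid's edge, 26 mm long outward, 4 mm thick, with a 12 mm lip down at its outer end.
- tab_front_right_pad (a point): Middle of the ribbed upper face of the front right tab (moves with it), 16 mm out from the tab's hinge. The tab is 38 mm wide along the lid's edge, 26 mm long outward, 4 mm thick, with a 12 mm lip down at its outer end.
- tab_left_pad (a point): Middle of the ribbed upper face of the left (sticking out to the box's left) tab (moves with it), 16 mm out from the tab's hinge. The tab is 38 mm wide along the lid's edge, 26 mm long outward, 4 mm thick, with a 12 mm lip down at its outer end.
- tab_right_pad (a point): Middle of the ribbed upper face of the right (sticking out to the box's right) tab (moves with it), 16 mm out from the tab's hinge. The tab is 38 mm wide along the lid's edge, 26 mm long outward, 4 mm thick, with a 12 mm lip down at its outer end.
- vent (a joint): White vent rocker amid the lid, a seesaw 62 mm long (along the box's y), 22 mm wide, 4 mm thick; pivot at its middle, 65 mm from the lid's hinge line, 9.5 mm above the lid's upper face. Rad: starts at 0 to 0.05 with the left end (red dot) raised; grows as that end is pressed and the other tips up; level at 0.22, stop at 0.44; shut is above 0.34. Takes 2.5 N at the dot; stays as left.
- vent_red_end (a point): Red dot on the upper face of the rocker, 22 mm from the pivot toward the box's left (moves with the rocker).
- garlic_center (a point): Centre of a loose garlic bulb, 50 mm across, 51 mm tall; leave alone.
- lemon_center (a point): Centre of a loose lemon, 78 x 55 x 56 mm; leave alone.
Things that resemble listed ones, but are neither listed nor needed, are in the scene too. There is more than one size of the part that bears mandarin_center; the job needs the smallest.

How it is judged:
By the outcome, as a careful person would: the job done as asked, in the order asked, and still so for the second after the job is handed in, with the robot touching nothing.
It also fails if it takes over 72 s, if anything falls off the work surface, if the arm or the gripper's body presses on something with over 40 N, if the wrist force passes 120 N, or if a joint passes its speed limit or range.

ROBOT

A 6-joint arm with a two-finger parallel gripper is mounted at the origin on a cart in front of the work surface, level with it; the furniture and walls round the work are solid. World frame = base frame: x ahead of the robot, y to its left, z up, the work surface at z = 0. Lengths are in m, angles in degrees, forces in N, time in s.
With the tool pointing down it reaches from about 0.375 to 0.9 m from the base axis. Payload 3.1 kg.
Tool frame: the origin (TCP) lies on the centre line of the jaws, within the pads' length; the fingertips stand 19 mm ahead of it and the grasp point (between the pads) is the TCP; z points along the fingers, y is the direction in which the jaws open and shut (so a half turn about z gives the same grasp; the last joint's range is limited). The gripper opens to 87 mm and grips with 3 to 60 N. Pads are 19 mm wide; open, the fingers measure 117 mm over their backs; the gripper's body (75 mm by 190 mm) begins 51 mm behind the grasp point.
Start: joints at [54.803, 30.224, 82.088, -0, 67.689, -10.227], TCP at [0.264, 0.567, 0.242] pointing down, gripper open.
Joint ranges: [-176.69, 176.69], [-43.24, 126.21], [12.49, 139.97], [-82, 262], [0, 151.66], [-163.58, 163.58]. Speed limits (degrees/s): [159.86, 159.86, 180, 180, 180, 180].

INTERFACE

Orientations are given as a 3x3 rotation matrix whose columns are the frame's x, y, z axes.
In Python, from rig import bot gives the robot as it stands.
- The arm moves only by the tool carry_out, never from a script. Its argument "targets" is a list of rows, each a list of 6 numbers: the shift along the tool's x, y, z each as a share of 200 mm, from -1 to 1, then the turn, a rotation vector about the tool's x, y, z each as a share of pi/2 rad, from -1 to 1. In form: [[dx, dy, dz, ax, ay, az], ...]. A call has 1 to 20 rows; each row is the pose to reach, as a shift and turn from the pose measured when the call began, along the tool's axes at that moment; what a row does not reach only later rows make up. A row lasts 1/8 s, in which the tool goes at most 62.5 mm and 10.7 degrees, less where a joint would pass 70% of its speed; a pose out of reach is approached as far as the arm can. A call with a number of a shift or a turn outside -1 to 1 is refused whole. A call with a gripper value outside its range is refused whole. "jaw" is the gripper's target within -1 to 1 (fully open at 1, half-way at 0, shut at -1), set as the call begins (left out, the last holds). The fingers move at their own pace and stop on an object; the grip force is fixed at half the most. Time passes only in rows, so rows that repeat a pose let the fingers close. It gives the time, the measured TCP pose, the force and the opening at its end, in the units of the state.
- bot.read_state(): the state, without advancing time (a new reading comes with each control period).
- bot.capture(name): name is "side" or "top"; returns the picture (384x512x3 uint8, blue, green, red); there is no depth.
- bot.camera_info(name): a dict with "camera_matrix" (3x3 intrinsics, pixels), "view" (4x4, takes a point from world to camera coordinates). Camera axes: x right, y down, z forward; pixel columns grow to the right and rows downward; lengths in m; the calibration is good to about 2 mm. A picture is of the moment at which its call begins. camera_info takes no time and is no camera call.
- bot.hand_in(): hands the job in, once; it reports no verdict.
The state is a dict: "time_s": time; "joint_positions": joint angles; "qvel": joint speeds; "tau": joint torques, N m; "position": TCP position; "tcp_rot": TCP orientation; "force": force on the tool from outside, world axes, zero at the start; "moment": the same for the moment, N m; "opening": opening from 0.0 (shut) to 1.0 (fully open).
Only numpy, scipy, OpenCV 4.12 (cv2) and the standard library are available. Lean on these libraries where they do the work, as an engineer would, in place of code of your own. Each camera call takes 0.05 s, during which the arm holds its last target.

## Working session

There is one attempt and no reset: what is moved stays moved. The work goes in short steps, Python scripts to look and compute and a tool call to move; the robot and the scene stay as the last step left them, time stands still between calls to the robot, and variables do not carry over. Pictures are saved under pics/ and viewed, and the job is handed in when it is done.

Besides the shell and the picture viewer there is one more tool, called after "Request:" by a JSON object that holds its "api" and its "payload", one argument or row to a line. carry_out: Moves the arm, as the interface text tells. Shift numbers are shares of 200 mm and turn numbers shares of pi/2 rad, none past 1 either way. Its arguments: {"type":"object","properties":{"targets":{"type":"array"},"jaw":{"type":"number"}},"required":["targets"]}

```bash
ls; mkdir -p pics; python3 - <<'E'
from rig import bot
import cv2
for n in ("side","top"):
    cv2.imwrite(f"pics/{n}0.png",bot.capture(n)); i=bot.camera_info(n); print(n,i["camera_matrix"],i["view"])
print(bot.read_state())
E
```

```text
pics
side [[415.73333715   0.         257.8356099 ]
 [  0.         415.73333715 190.92950026]
 [  0.           0.           1.        ]] [[ 0.98045284 -0.19655574  0.00883522 -0.53617741]
 [-0.13692973 -0.71389709 -0.68673225  0.1416096 ]
 [ 0.1412886   0.67209879 -0.72685676  1.16490578]
 [ 0.          0.          0.          1.        ]]
top [[492.23477743   0.         264.39951896]
 [  0.         492.23477743 196.3260897 ]
 [  0.           0.           1.        ]] [[-0.0291941  -0.99956498  0.00419026  0.04358157]
 [-0.99743514  0.02885731 -0.06550105  0.55314651]
 [ 0.06535164 -0.00609176 -0.9978437   1.45127773]
 [ 0.          0.          0.          1.        ]]
{'time_s': 0.1, 'joint_positions': array([ 5.48038079e+01,  3.02733803e+01,  8.21513153e+01, -3.24247504e-03,
        6.76882457e+01, -1.02274468e+01]), 'qvel': array([-0.02372677, -0.048062  , -0.09484995,  0.12297158,  0.04412997,
       -0.00381726]), 'tau': array([-5.62568239e-04, -4.40989280e+01, -1.77148694e+01,  6.34425762e-02,
        5.34704479e-02, -4.16638568e-05]), 'position': array([0.26344101, 0.56606007, 0.24065962]), 'tcp_rot': array([[-9.06547117e-01,  4.22103221e-01, -1.09337023e-03],
       [ 4.22104531e-01,  9.06545681e-01, -1.64100420e-03],
       [ 2.98516904e-04, -1.94916415e-03, -9.99998056e-01]]), 'force': array([-0.06496199, -0.56242662,  0.10703293]), 'moment': array([-0.08707967, -0.01361841,  0.00215101]), 'opening': 1.0015422479327205}
```

View pics/side0.png

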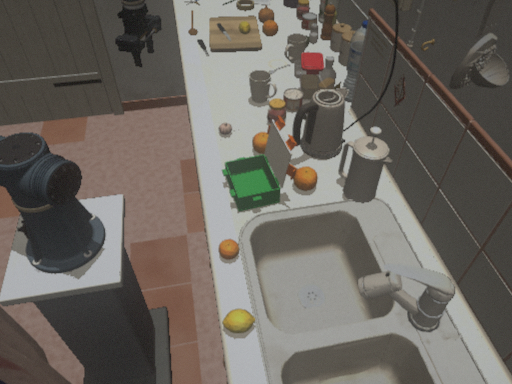

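View pics/top0.png

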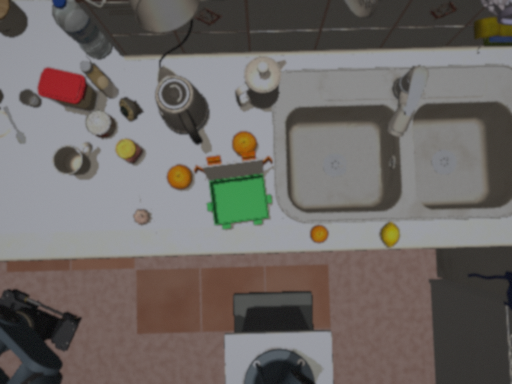

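The top view shows three mandarins, at (319,233), (179,176) and (244,144). The box is at about (240,200), the garlic at (142,216) and the lemon at (390,234). The side view shows more orange fruit far off at (266,14) and (270,27). Next I'll measure sizes and positions.

```bash
cat > h.py <<'E'
import numpy as np, cv2
from rig import bot
def cam(n):
    i=bot.camera_info(n); return np.array(i["camera_matrix"]),np.array(i["view"])
def ray(n,uv):
    K,V=cam(n); R=V[:3,:3];t=V[:3,3]
    return -R.T@t, R.T@np.linalg.solve(K,[uv[0],uv[1],1.])
def atz(n,uv,z):
    o,d=ray(n,uv); return o+d*(z-o[2])/d[2]
def proj(n,P):
    K,V=cam(n); P=np.atleast_2d(P); c=P@V[:3,:3].T+V[:3,3]; p=c@K.T; return p[:,:2]/p[:,2:]
def tri(uvs):
    A=np.zeros((3,3));b=np.zeros(3)
    for n,uv in uvs:
        o,d=ray(n,uv); d=d/np.linalg.norm(d); M=np.eye(3)-np.outer(d,d);A+=M;b+=M@o
    return np.linalg.solve(A,b)
E
python3 - <<'E'
from h import *
for n,rois in (("top",[(300,215,340,250),(160,158,200,194),(228,126,262,160)]),("side",[(212,232,246,264),(290,162,322,192),(248,128,275,155)])):
    im=cv2.imread(f"pics/{n}0.png"); hsv=cv2.cvtColor(im,cv2.COLOR_BGR2HSV)
    m=cv2.inRange(hsv,(6,140,60),(21,255,255))
    for r in rois:
        s=m[r[1]:r[3],r[0]:r[2]]
        k,l,st,c=cv2.connectedComponentsWithStats(s); j=1+np.argmax(st[1:,4])
        uv=c[j]+r[:2]; d=2*np.sqrt(st[j,4]/np.pi); K,V=cam(n)
        P=atz(n,uv,0.027); depth=(V[:3,:3]@P+V[:3,3])[2]
        print(n,uv,st[j],"diam mm",1000*d*depth/K[0,0],P)
im=cv2.imread("pics/top0.png"); a=cv2.resize(im[120:250,130:350],None,fx=3.5,fy=3.5,interpolation=cv2.INTER_CUBIC); cv2.imwrite("pics/t1.png",a)
im=cv2.imread("pics/side0.png"); a=cv2.resize(im[110:270,190:340],None,fx=3.7,fy=3.7,interpolation=cv2.INTER_CUBIC); cv2.imwrite("pics/s1.png",a)
E
```

```text
top [318.43850267 233.39572193] [ 11  11  16  16 187] diam mm 45.57399283388386 [ 0.43930191 -0.12879204  0.027     ]
top [179.5216285  176.79643766] [  8   7  24  24 393] diam mm 66.4893793352041 [0.61903804 0.27803077 0.027     ]
top [244.67912088 145.42857143] [  5   6  23  28 455] diam mm 71.88339782947955 [0.7075655  0.08196931 0.027     ]
side [228.34741784 247.10798122] [  8   8  18  15 213] diam mm 44.510093184180086 [ 0.44032332 -0.12475835  0.027     ]
side [304.7133758  175.03821656] [  0   3  27  20 314] diam mm 63.36371398660428 [0.7191876  0.10498568 0.027     ]
side [260.61184211 139.09868421] [  6   5  14  14 152] diam mm 48.10314116693936 [0.61755574 0.30498139 0.027     ]
```

View pics/t1.png

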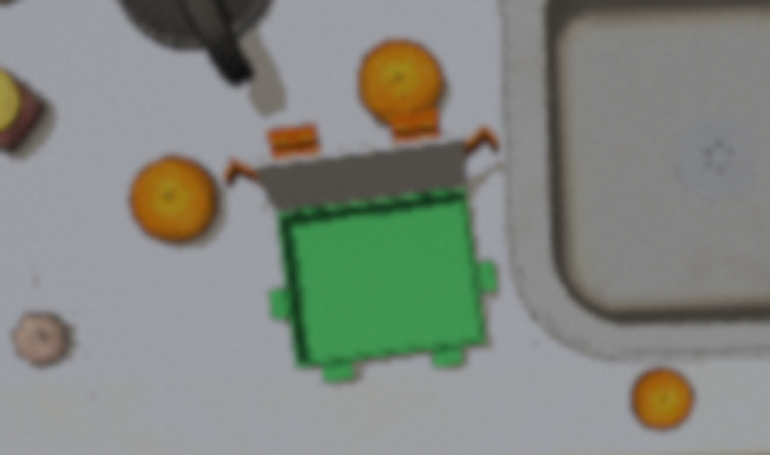

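View pics/s1.png

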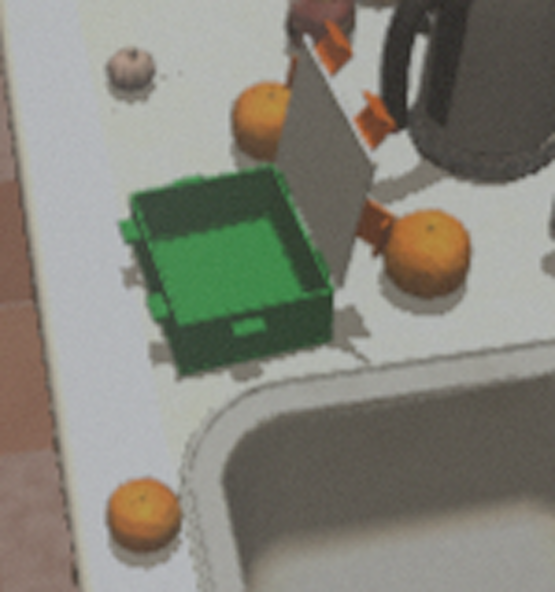

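```bash
python3 - <<'E'
from h import *
from scipy.optimize import least_squares
top=[(300,365),(487,343),(468,193),(280,212)]
T=[(130+u/3.5,120+v/3.5) for u,v in top]
for p in T: print(atz("top",p,.062))
# side: FL(131,193) FR(175,325) BR(332,292) BL(278,167), bottom FR(181,375)
S=[(190+u/3.7,110+v/3.7) for u,v in [(131,195),(176,325),(332,291),(277,167)]]
for p in S: print(atz("side",p,.062))
loc=np.array([[-.065,.08,.062],[-.065,-.08,.062],[.065,-.08,.062],[.065,.08,.062]])
def W(p,L):
    c,s=np.cos(p[2]),np.sin(p[2]); return L@np.array([[c,-s,0],[s,c,0],[0,0,1]]).T+[p[0],p[1],0]
def res(p,use):
    r=[]
    if "t" in use:r+=list((proj("top",W(p,loc))-T).ravel())
    if "s" in use:r+=list((proj("side",W(p,loc))-S).ravel())
    return r
for u in ("t","s","ts"):
    q=least_squares(res,[.55,.09,0],args=(u,)); print(u,q.x,np.degrees(q.x[2]),np.round(q.fun,1))
# mandarin tri, outline centre
print(tri([("top",(130+662/3.5,120+399/3.5)),("side",(190+144/3.7,110+514/3.7))]))
# lid: front edge corners top/side
E
```

```text
[0.47459808 0.17044687 0.062     ]
[0.4882178  0.01589985 0.062     ]
[0.6129738  0.02794801 0.062     ]
[0.60163462 0.18412989 0.062     ]
[0.47699782 0.1710791  0.062     ]
[0.48998856 0.0167973  0.062     ]
[0.6181498  0.02958577 0.062     ]
[0.60584237 0.18270799 0.062     ]
t [0.54438624 0.09959524 0.08883017] 5.089594017880403 [-1.   0.7  0.6  0.5  0.7 -1.1 -0.3 -0.1]
s [0.54773473 0.10054648 0.08259917] 4.732583683766564 [-0.4 -0.8 -0.1  0.4  0.6  0.8 -0.2 -0.6]
ts [0.54593011 0.09980212 0.08659442] 4.961494904876142 [-1.2  0.2  0.5  0.   0.7 -1.6 -0.4 -0.7 -1.  -0.5 -0.5  0.7  0.1  1.
 -0.8 -0.4]
[ 0.43919911 -0.13094564  0.02724843]
```

The candidates in the top view are (319,233) at about 52 mm, (179,176) at about 70 mm, (244,144) at about 70 mm, plus fruit far off out of reach. The enlarged crop confirms that (319,233) by the sink is the smallest. It's at (0.439,-0.130), z about 0.025, which fits its height. The box is at (0.546,0.100) with yaw 5°. Next I'll measure the lid angle and kettle clearance and plan the first move.

```bash
cat >> h.py <<'E'
from scipy.spatial.transform import Rotation as Ro
BOX=np.array([.546,.0998]); YAW=.0866
def bw(x,y,z=0):
    c,s=np.cos(YAW),np.sin(YAW); return np.array([BOX[0]+c*x-s*y,BOX[1]+s*x+c*y,z])
def Rd(phi,tilt=0):
    a=np.radians(phi); y=np.array([np.cos(a),np.sin(a),0]); z=np.array([0,0,-1.]); return np.column_stack([np.cross(y,z),y,z])
def rows(*tg,st=None):
    s=st or bot.read_state(); p=s["position"];R=s["tcp_rot"]
    print("t",round(s["time_s"],2),"p",np.round(p,4),"F",np.round(s["force"],1),"op",round(s["opening"],3),"phi",round(np.degrees(np.arctan2(R[1,1],R[0,1])),1),"tilt",np.round(R[:2,2],3))
    for P,phi in tg:
        d=R.T@(np.array(P)-p)/.2; r=Ro.from_matrix(R.T@Rd(phi)).as_rotvec()/(np.pi/2)
        print(np.round(P,3),[round(float(v),3) for v in [*d,*r]])
E
python3 - <<'E'
from h import *
print("kettle handle", tri([("top",(198,141)),("side",(297,144))]), tri([("top",(180,95)),("side",(330,98))]))
# lid front corners: crop t1 & s1
print("lid L",tri([("top",(130+256/3.5,120+172/3.5)),("side",(190+302/3.7,110+40/3.7))]))
print("lid R",tri([("top",(130+464/3.5,120+141/3.5)),("side",(190+373/3.7,110+163/3.7))]))
for th in (1.6,1.7,1.8):
    print(th,[np.round(proj(n,[bw(.065+ -.132*np.cos(th),y,.063+.132*np.sin(th)) for y in(.081,-.081)])-([130,120] if n=="top" else [190,110]),1)*(3.5 if n=="top" else 3.7) for n in("top","side")])
rows(((.33,.37,.2),95),((.40,.17,.15),95),((.439,-.13,.12),95))
E
```

```text
kettle handle [0.71968159 0.21627757 0.06231756] [0.81809327 0.24169464 0.21083314]
lid L [0.62204049 0.18773429 0.19119863]
lid R [0.64055149 0.03015275 0.1933972 ]
1.6 [array([[257.95, 186.9 ],
       [472.15, 162.4 ]]), array([[281.57,  39.59],
       [346.69, 169.46]])]
1.7 [array([[256.2 , 169.75],
       [470.05, 145.25]]), array([[297.11,  37.74],
       [363.34, 167.24]])]
1.8 [array([[254.8 , 153.3 ],
       [467.95, 128.8 ]]), array([[312.65,  37.74],
       [379.99, 166.5 ]])]
t 0.1 p [0.2634 0.5661 0.2407] F [-0.1 -0.6  0.1] op 1.002 phi 65.0 tilt [-0.001 -0.002]
[0.33 0.37 0.2 ] [-0.716, -0.748, 0.205, -0.001, -0.001, -0.333]
[0.4  0.17 0.15] [-1.455, -1.506, 0.456, -0.001, -0.001, -0.333]
[ 0.439 -0.13   0.12 ] [-2.265, -2.783, 0.608, -0.001, -0.001, -0.333]
```

Request:
{"api": "carry_out", "payload": {
  "targets": [
    [-0.36,-0.37,0.1,0,0,-0.12],
    [-0.72,-0.75,0.2,0,0,-0.24],
    [-0.86,-0.9,0.28,0,0,-0.33],
    [-0.98,-1,0.35,0,0,-0.33],
    [-0.98,-1,0.35,0,0,-0.33]
  ],
  "jaw": 1
}}

```text
time_s: 0.72
position: [0.3565, 0.2995, 0.1702]
tcp_rot: [[-0.997, -0.081, -0.002], [-0.081, 0.997, -0.003], [0.003, -0.002, -1.0]]
force: [0.7, -0.0, -0.2]
opening: 1.001
```

```bash
python3 - <<'E'
from h import *
rows(((.40,.12,.14),95),((.439,-.08,.11),95))
E
```

```text
t 0.72 p [0.3565 0.2995 0.1702] F [ 0.7 -0.  -0.2] op 1.001 phi 94.7 tilt [-0.002 -0.003]
[0.4  0.12 0.14] [-0.144, -0.912, 0.153, -0.001, -0.002, -0.004]
[ 0.439 -0.08   0.11 ] [-0.258, -1.924, 0.305, -0.001, -0.002, -0.004]
```

Request:
{"api": "carry_out", "payload": {
  "targets": [
    [-0.05,-0.31,0.05,0,0,0],
    [-0.1,-0.62,0.1,0,0,0],
    [-0.14,-0.9,0.15,0,0,0],
    [-0.16,-1,0.16,0,0,0],
    [-0.16,-1,0.16,0,0,0]
  ]
}}

```text
time_s: 1.35
position: [0.4051, 0.1013, 0.1383]
tcp_rot: [[-0.997, -0.077, -0.003], [-0.077, 0.997, -0.002], [0.003, -0.002, -1.0]]
force: [0.1, 0.7, -0.4]
opening: 0.998
```

```bash
python3 - <<'E'
from h import *
rows(((.439,-.13,.10),95),((.439,-.13,.026),95))
E
```

```text
t 1.35 p [0.4051 0.1013 0.1383] F [ 0.1  0.7 -0.4] op 0.998 phi 94.4 tilt [-0.003 -0.002]
[ 0.439 -0.13   0.1  ] [-0.08, -1.166, 0.194, -0.001, -0.002, -0.006]
[ 0.439 -0.13   0.026] [-0.081, -1.165, 0.564, -0.001, -0.002, -0.006]
```

Request:
{"api": "carry_out", "payload": {
  "targets": [
    [-0.03,-0.31,0,0,0,0],
    [-0.06,-0.62,0,0,0,0],
    [-0.08,-0.9,0,0,0,0],
    [-0.08,-1,0,0,0,0],
    [-0.08,-1,0,0,0,0]
  ]
}}

```text
time_s: 1.98
position: [0.437, -0.097, 0.1388]
tcp_rot: [[-0.997, -0.076, -0.002], [-0.076, 0.997, -0.002], [0.002, -0.002, -1.0]]
force: [-0.1, -1.0, -0.2]
opening: 0.999
```

```bash
python3 - <<'E'
from h import *
rows(((.439,-.130,.10),95),((.439,-.130,.026),95))
E
```

```text
t 1.98 p [ 0.437  -0.097   0.1388] F [-0.1 -1.  -0.2] op 0.999 phi 94.3 tilt [-0.002 -0.002]
[ 0.439 -0.13   0.1  ] [0.002, -0.165, 0.194, -0.001, -0.002, -0.007]
[ 0.439 -0.13   0.026] [0.001, -0.164, 0.564, -0.001, -0.002, -0.007]
```

Request:
{"api": "carry_out", "payload": {
  "targets": [
    [0,-0.165,0.1,0,0,0],
    [0,-0.165,0.28,0,0,0],
    [0,-0.165,0.42,0,0,0],
    [0,-0.165,0.56,0,0,0],
    [0,-0.165,0.56,0,0,0],
    [0,-0.165,0.56,0,0,0]
  ]
}}

```text
time_s: 2.72
position: [0.4393, -0.1289, 0.0274]
tcp_rot: [[-0.997, -0.078, -0.002], [-0.078, 0.997, -0.002], [0.003, -0.002, -1.0]]
force: [0.4, -0.8, 1.2]
opening: 1.002
```

```bash
python3 - <<'E'
from h import *
rows()
a=bot.capture("side")[190:300,170:330]; cv2.imwrite("pics/s2.png",cv2.resize(a,None,fx=4,fy=4,interpolation=cv2.INTER_CUBIC))
a=bot.capture("top")[170:260,260:400]; cv2.imwrite("pics/t2.png",cv2.resize(a,None,fx=4,fy=4,interpolation=cv2.INTER_CUBIC))
E
```

```text
t 2.73 p [ 0.4393 -0.1289  0.0274] F [ 0.4 -0.8  1.2] op 1.002 phi 94.5 tilt [-0.002 -0.002]
```

View pics/s2.png

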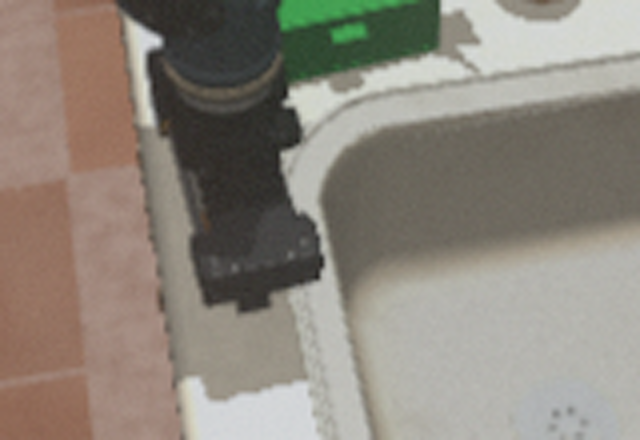

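The picture shows the gripper straddling the spot where the mandarin stood, around (230,250) full-frame, with the fruit hidden beneath it. Closing now.

Request:
{"api": "carry_out", "payload": {
  "targets": [
    [0,0,0,0,0,0],
    [0,0,0,0,0,0],
    [0,0,0,0,0,0],
    [0,0,0,0,0,0],
    [0,0,0,0,0,0],
    [0,0,0,0,0,0]
  ],
  "jaw": -1
}}

```text
time_s: 3.58
position: [0.4398, -0.1298, 0.028]
tcp_rot: [[-0.997, -0.077, -0.001], [-0.077, 0.997, -0.003], [0.001, -0.003, -1.0]]
force: [0.0, 0.3, 1.4]
opening: 0.587
```

```bash
python3 - <<'E'
from h import *
rows(((.4398,-.13,.15),95),(bw(-.015,0,.15),95),(bw(-.015,0,.036),95))
E
```

```text
t 3.58 p [ 0.4398 -0.1298  0.028 ] F [0.  0.3 1.4] op 0.587 phi 94.4 tilt [-0.001 -0.003]
[ 0.44 -0.13  0.15] [0.001, -0.003, -0.61, -0.002, -0.001, -0.007]
[0.531 0.099 0.15 ] [-0.542, 1.101, -0.614, -0.002, -0.001, -0.007]
[0.531 0.099 0.036] [-0.543, 1.103, -0.044, -0.002, -0.001, -0.007]
```

Request:
{"api": "carry_out", "payload": {
  "targets": [
    [0,0,-0.2,0,0,0],
    [0,0,-0.4,0,0,0],
    [0,0,-0.6,0,0,0],
    [-0.1,0.22,-0.62,0,0,0],
    [-0.22,0.45,-0.62,0,0,0],
    [-0.34,0.7,-0.62,0,0,0],
    [-0.45,0.9,-0.62,0,0,0],
    [-0.54,1,-0.62,0,0,0],
    [-0.54,1,-0.62,0,0,0]
  ]
}}

```text
time_s: 4.7
position: [0.5329, 0.0798, 0.1509]
tcp_rot: [[-0.997, -0.08, -0.0], [-0.08, 0.997, -0.003], [0.0, -0.003, -1.0]]
force: [-0.3, -0.9, -0.8]
opening: 0.583
```

```bash
python3 - <<'E'
from h import *
rows((bw(-.015,0,.10),95),(bw(-.015,0,.035),95))
E
```

```text
t 4.7 p [0.5329 0.0798 0.1509] F [-0.3 -0.9 -0.8] op 0.583 phi 94.6 tilt [-0.    -0.003]
[0.531 0.099 0.1  ] [0.002, 0.095, 0.254, -0.002, -0.0, -0.005]
[0.531 0.099 0.035] [0.001, 0.096, 0.579, -0.002, -0.0, -0.005]
```

Request:
{"api": "carry_out", "payload": {
  "targets": [
    [0,0.095,0.08,0,0,0],
    [0,0.095,0.25,0,0,0],
    [0,0.095,0.42,0,0,0],
    [0,0.095,0.54,0,0,0],
    [0,0.095,0.575,0,0,0],
    [0,0.095,0.575,0,0,0],
    [0,0.095,0.575,0,0,0]
  ]
}}

```text
time_s: 5.58
position: [0.532, 0.0981, 0.0368]
tcp_rot: [[-0.997, -0.08, 0.002], [-0.08, 0.997, -0.003], [-0.001, -0.004, -1.0]]
force: [0.9, 0.1, -0.2]
opening: 0.581
```

Request:
{"api": "carry_out", "payload": {
  "targets": [
    [0,0,0,0,0,0],
    [0,0,0,0,0,0],
    [0,0,0,0,0,0],
    [0,0,0,0,0,0]
  ],
  "jaw": 0.65
}}

```text
time_s: 6.08
position: [0.532, 0.0981, 0.0369]
tcp_rot: [[-0.997, -0.08, 0.002], [-0.08, 0.997, -0.003], [-0.002, -0.004, -1.0]]
force: [-0.4, 0.1, 0.4]
opening: 0.82
```

Request:
{"api": "carry_out", "payload": {
  "targets": [
    [0,0,-0.15,0,0,0],
    [0,0,-0.4,0,0,0],
    [0,0,-0.7,0,0,0],
    [0,0,-0.96,0,0,0],
    [0,0,-1,0,0,0],
    [0,0,-1,0,0,0]
  ]
}}

```text
time_s: 6.82
position: [0.5313, 0.0989, 0.237]
tcp_rot: [[-0.997, -0.08, 0.002], [-0.08, 0.997, -0.003], [-0.002, -0.004, -1.0]]
force: [-0.5, 0.1, -0.3]
opening: 0.823
```

```bash
python3 - <<'E'
from h import *
a=bot.capture("side")[90:250,190:350]; cv2.imwrite("pics/s3.png",cv2.resize(a,None,fx=3.7,fy=3.7,interpolation=cv2.INTER_CUBIC))
a=bot.capture("top")[90:250,140:340]; cv2.imwrite("pics/t3.png",cv2.resize(a,None,fx=3.7,fy=3.7,interpolation=cv2.INTER_CUBIC))
rows((bw(.065+.065,-.005,.30),95),(bw(.065+.065,-.005,.18),95))
E
```

```text
t 6.92 p [0.5303 0.0988 0.2352] F [-0.3 -0.3  0.1] op 0.824 phi 94.6 tilt [-0.002 -0.003]
[0.676 0.106 0.3  ] [-0.728, -0.023, -0.326, -0.002, -0.001, -0.005]
[0.676 0.106 0.18 ] [-0.729, -0.021, 0.274, -0.002, -0.001, -0.005]
```

View pics/s3.png

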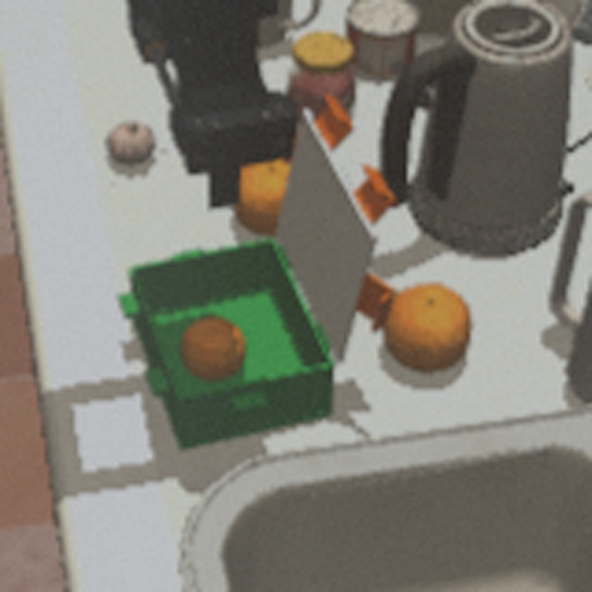

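View pics/t3.png

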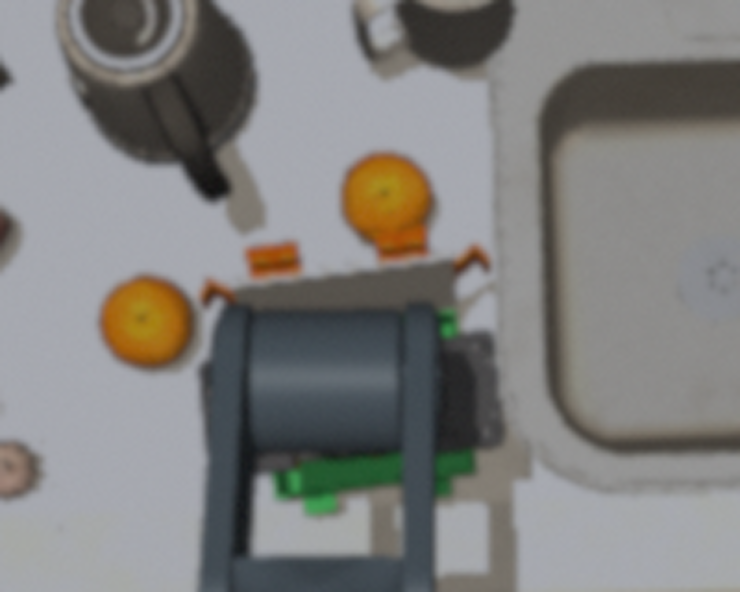

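The picture shows the mandarin at (212,348) in the crop, resting free inside the box. The lid is still open at about 1.72 rad. Next I'll close the jaws, go over behind the lid and swing it down along an arc.

Request:
{"api": "carry_out", "payload": {
  "targets": [
    [-0.1,0,-0.25,0,0,0],
    [-0.3,-0.02,-0.35,0,0,0],
    [-0.55,-0.02,-0.35,0,0,0],
    [-0.73,-0.02,-0.33,0,0,0],
    [-0.73,-0.02,-0.33,0,0,0]
  ],
  "jaw": -1
}}

```text
time_s: 7.55
position: [0.6773, 0.1064, 0.2965]
tcp_rot: [[-0.997, -0.079, -0.007], [-0.079, 0.997, -0.003], [0.007, -0.003, -1.0]]
force: [-1.2, -0.1, -0.5]
opening: 0.34
```

```bash
python3 - <<'E'
from h import *
rows((bw(.13,-.003,.20),95))
E
```

```text
t 7.55 p [0.6773 0.1064 0.2965] F [-1.2 -0.1 -0.5] op 0.34 phi 94.6 tilt [-0.007 -0.003]
[0.676 0.108 0.2  ] [0.004, 0.01, 0.483, -0.002, -0.005, -0.005]
```

Request:
{"api": "carry_out", "payload": {
  "targets": [
    [0,0.01,0,0,0,0],
    [0,0.01,0,0,0,0],
    [0,0.01,0,0,0,0],
    [0,0.01,0.15,0,0,0],
    [0,0.01,0.3,0,0,0],
    [0,0.01,0.45,0,0,0],
    [0,0.01,0.49,0,0,0],
    [0,0.01,0.49,0,0,0]
  ]
}}

```text
time_s: 8.55
position: [0.6765, 0.1081, 0.1989]
tcp_rot: [[-0.997, -0.079, -0.007], [-0.079, 0.997, -0.003], [0.007, -0.003, -1.0]]
force: [0.5, -0.6, 0.4]
opening: 0.007
```

```bash
python3 - <<'E'
from h import *
a=bot.capture("side")[90:250,190:350]; cv2.imwrite("pics/s4.png",cv2.resize(a,None,fx=3.7,fy=3.7,interpolation=cv2.INTER_CUBIC))
r=.12; t=[]
for th in (1.75,1.6,1.45,1.3,1.1,.9,.7,.5,.3,.15,0,-.02):
    t.append((bw(.065-r*np.cos(th)+.006*np.sin(th)+.0095,-.003,.063+r*np.sin(th)+.006*np.cos(th)+.019),95))
rows(*t)
E
```

```text
t 8.6 p [0.6771 0.1081 0.1998] F [ 0.5  0.5 -0.1] op 0.002 phi 94.6 tilt [-0.005 -0.003]
[0.648 0.106 0.199] [0.148, -0.001, 0.005, -0.002, -0.003, -0.005]
[0.63  0.104 0.202] [0.237, -0.002, -0.009, -0.002, -0.003, -0.005]
[0.612 0.103 0.202] [0.327, -0.002, -0.008, -0.002, -0.003, -0.005]
[0.594 0.101 0.199] [0.416, -0.003, 0.005, -0.002, -0.003, -0.005]
[0.572 0.099 0.192] [0.529, -0.003, 0.043, -0.002, -0.003, -0.005]
[0.551 0.097 0.18 ] [0.633, -0.004, 0.104, -0.002, -0.003, -0.005]
[0.533 0.096 0.164] [0.723, -0.004, 0.183, -0.002, -0.003, -0.005]
[0.518 0.094 0.145] [0.795, -0.005, 0.279, -0.002, -0.003, -0.005]
[0.508 0.093 0.123] [0.847, -0.005, 0.388, -0.002, -0.003, -0.005]
[0.503 0.093 0.106] [0.871, -0.005, 0.474, -0.002, -0.003, -0.005]
[0.501 0.093 0.088] [0.881, -0.004, 0.564, -0.002, -0.003, -0.005]
[0.501 0.093 0.086] [0.882, -0.004, 0.576, -0.002, -0.003, -0.005]
```

View pics/s4.png

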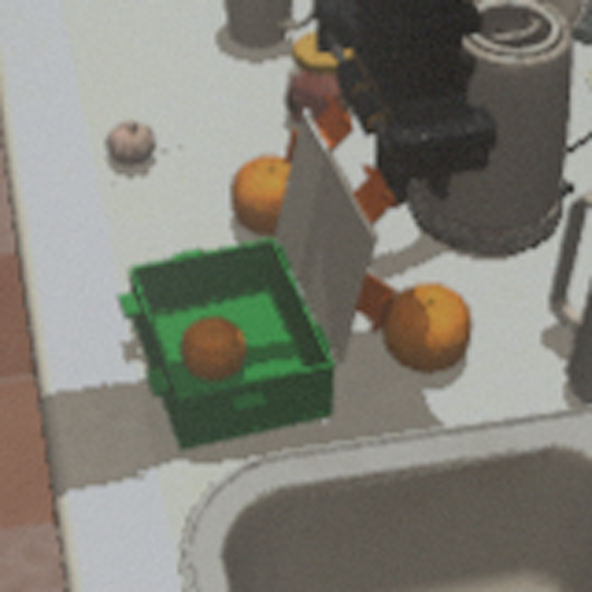

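The gripper is behind the lid between the front tabs, and nothing has been touched. Sweeping along the arc.

Request:
{"api": "carry_out", "payload": {
  "targets": [
    [0.08,0,0,0,0,0],
    [0.15,0,0,0,0,0],
    [0.24,0,-0.01,0,0,0],
    [0.33,0,-0.01,0,0,0],
    [0.42,0,0.005,0,0,0],
    [0.53,0,0.045,0,0,0],
    [0.63,0,0.105,0,0,0],
    [0.72,-0.005,0.185,0,0,0],
    [0.795,-0.005,0.28,0,0,0],
    [0.845,-0.005,0.39,0,0,0],
    [0.87,-0.005,0.475,0,0,0],
    [0.88,-0.005,0.545,0,0,0],
    [0.88,-0.005,0.565,0,0,0],
    [0.88,-0.005,0.575,0,0,0]
  ]
}}

```text
time_s: 10.35
position: [0.5017, 0.0927, 0.0879]
tcp_rot: [[-0.997, -0.08, -0.004], [-0.08, 0.997, -0.004], [0.004, -0.003, -1.0]]
force: [-5.8, -1.0, 26.4]
opening: -0.0
```

```bash
python3 - <<'E'
from h import *
a=bot.capture("side")[90:250,190:350]; cv2.imwrite("pics/s5.png",cv2.resize(a,None,fx=3.7,fy=3.7,interpolation=cv2.INTER_CUBIC))
rows((bw(-.046,-.003,.15),95))
E
```

```text
t 10.4 p [0.5017 0.0927 0.0881] F [-4.1 -0.5 15.5] op 0.005 phi 94.6 tilt [-0.004 -0.004]
[0.5   0.093 0.15 ] [0.007, -0.0, -0.309, -0.002, -0.003, -0.005]
```

View pics/s5.png

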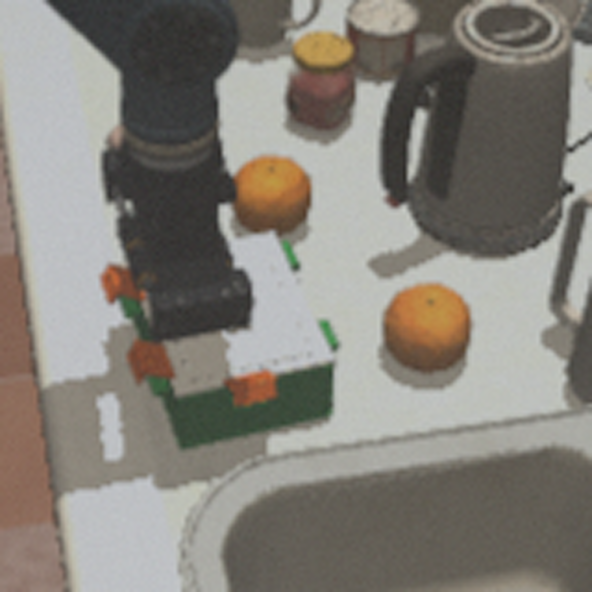

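The lid is flat shut, reading lid-top height with a contact force of 15–26 N. All tabs are up. Now the front right tab.

Request:
{"api": "carry_out", "payload": {
  "targets": [
    [0,0,-0.1,0,0,0],
    [0,0,-0.25,0,0,0],
    [0,0,-0.3,0,0,0],
    [0,0,-0.3,0,0,0]
  ]
}}

```text
time_s: 10.9
position: [0.5027, 0.093, 0.1488]
tcp_rot: [[-0.997, -0.08, -0.001], [-0.08, 0.997, -0.004], [0.002, -0.004, -1.0]]
force: [0.3, 1.1, -0.6]
opening: 0.004
```

```bash
python3 - <<'E'
from h import *
a=bot.capture("side")[90:250,190:350]; cv2.imwrite("pics/s6.png",cv2.resize(a,None,fx=3.7,fy=3.7,interpolation=cv2.INTER_CUBIC))
rows(*[(bw(-.084,-.046,z),95) for z in (.13,.105,.090,.0875)])
print(np.round(proj("side",[bw(-.067-.016*np.cos(.57),y,.069+.016*np.sin(.57)) for y in (.046,-.046)]),1),np.round(proj("side",[bw(-.01,y*(.081+.0135),.069+.0086) for y in (1,-1)]),1))
E
```

```text
t 10.95 p [0.502  0.093  0.1481] F [0.1 0.4 0.5] op 0.005 phi 94.6 tilt [-0.003 -0.004]
[0.466 0.047 0.13 ] [0.196, -0.216, 0.092, -0.002, -0.002, -0.005]
[0.466 0.047 0.105] [0.196, -0.216, 0.217, -0.002, -0.002, -0.005]
[0.466 0.047 0.09 ] [0.195, -0.215, 0.292, -0.002, -0.002, -0.005]
[0.466 0.047 0.088] [0.195, -0.215, 0.304, -0.002, -0.002, -0.005]
[[221.8 166.7]
 [228.9 187.6]] [[240.1 152.4]
 [256.8 194.6]]
```

View pics/s6.png

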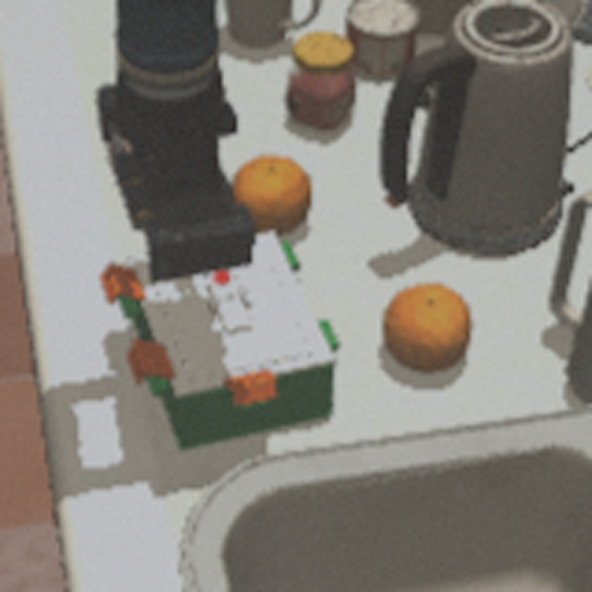

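The lid stays shut. The red dot is at (222,277) in the crop, the tabs are at (122,284), (150,361) and (253,387), and the predicted pads match. Pressing the front right tab.

Request:
{"api": "carry_out", "payload": {
  "targets": [
    [0.1,-0.11,0,0,0,0],
    [0.195,-0.215,0,0,0,0],
    [0.195,-0.215,0.09,0,0,0],
    [0.195,-0.215,0.16,0,0,0],
    [0.195,-0.215,0.22,0,0,0],
    [0.195,-0.215,0.26,0,0,0],
    [0.195,-0.215,0.29,0,0,0],
    [0.195,-0.215,0.3,0,0,0],
    [0.195,-0.215,0.305,0,0,0]
  ]
}}

```text
time_s: 12.08
position: [0.4633, 0.0472, 0.0892]
tcp_rot: [[-0.997, -0.082, -0.009], [-0.081, 0.997, -0.004], [0.01, -0.003, -1.0]]
force: [-10.2, -1.2, 36.9]
opening: 0.007
```

```bash
python3 - <<'E'
from h import *
rows()
E
```

```text
t 12.07 p [0.4633 0.0472 0.0892] F [-10.2  -1.2  36.9] op 0.007 phi 94.7 tilt [-0.009 -0.004]
```

Request:
{"api": "carry_out", "payload": {
  "targets": [
    [0,0,-0.08,0,0,0],
    [0,0,-0.2,0,0,0],
    [0,0,-0.25,0,0,0],
    [0,0,-0.25,0,0,0]
  ]
}}

```text
time_s: 12.58
position: [0.4642, 0.0475, 0.1393]
tcp_rot: [[-0.997, -0.082, -0.008], [-0.082, 0.997, -0.004], [0.008, -0.003, -1.0]]
force: [-0.0, 0.3, -0.2]
opening: 0.004
```

```bash
python3 - <<'E'
from h import *
a=bot.capture("side")[90:250,190:350]; cv2.imwrite("pics/s7.png",cv2.resize(a,None,fx=3.7,fy=3.7,interpolation=cv2.INTER_CUBIC))
rows(*[(bw(-.084,.046,z),95) for z in (.13,.105,.090,.0885)])
E
```

```text
t 12.62 p [0.4637 0.0475 0.1388] F [-0.9  0.3  0.2] op 0.005 phi 94.7 tilt [-0.01  -0.004]
[0.458 0.138 0.13 ] [-0.011, 0.455, 0.042, -0.002, -0.006, -0.003]
[0.458 0.138 0.105] [-0.012, 0.455, 0.167, -0.002, -0.006, -0.003]
[0.458 0.138 0.09 ] [-0.013, 0.456, 0.242, -0.002, -0.006, -0.003]
[0.458 0.138 0.088] [-0.013, 0.456, 0.25, -0.002, -0.006, -0.003]
```

View pics/s7.png

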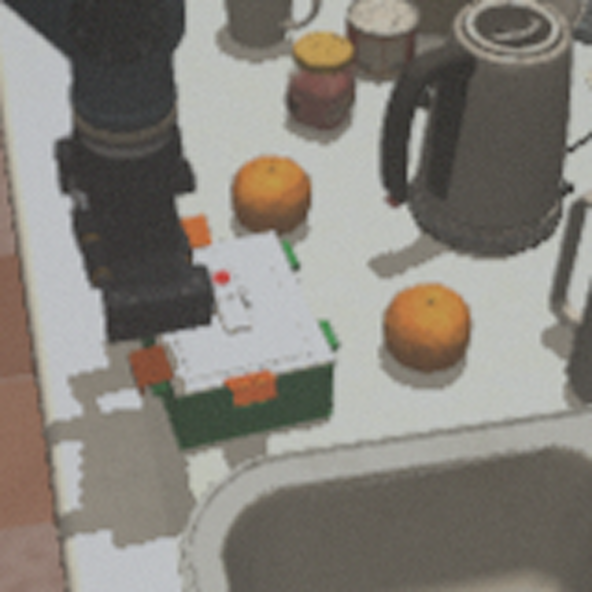

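The front right tab at (150,367) in the crop now lies level. Now the front left.

Request:
{"api": "carry_out", "payload": {
  "targets": [
    [-0.01,0.23,0,0,-0.006,0],
    [-0.012,0.455,0,0,-0.006,0],
    [-0.012,0.455,0.04,0,-0.006,0],
    [-0.012,0.455,0.11,0,-0.006,0],
    [-0.012,0.455,0.17,0,-0.006,0],
    [-0.012,0.455,0.21,0,-0.006,0],
    [-0.012,0.455,0.24,0,-0.006,0],
    [-0.012,0.455,0.25,0,-0.006,0],
    [-0.012,0.455,0.257,0,-0.006,0]
  ]
}}

```text
time_s: 13.75
position: [0.4546, 0.1369, 0.089]
tcp_rot: [[-0.997, -0.08, -0.007], [-0.08, 0.997, -0.004], [0.008, -0.003, -1.0]]
force: [-11.1, -0.7, 42.1]
opening: 0.008
```

Request:
{"api": "carry_out", "payload": {
  "targets": [
    [0,0,-0.08,0,0,0],
    [0,0,-0.2,0,0,0],
    [0,0,-0.25,0,0,0],
    [0,0,-0.25,0,0,0]
  ]
}}

```text
time_s: 14.25
position: [0.4554, 0.1366, 0.1389]
tcp_rot: [[-0.997, -0.079, -0.007], [-0.079, 0.997, -0.004], [0.007, -0.003, -1.0]]
force: [-0.2, 0.3, -0.1]
opening: 0.003
```

```bash
python3 - <<'E'
from h import *
rows(*[(bw(-.01,.101,z),95) for z in (.13,.105,.090,.0875)])
E
```

```text
t 14.25 p [0.4554 0.1366 0.1389] F [-0.2  0.3 -0.1] op 0.003 phi 94.5 tilt [-0.007 -0.004]
[0.527 0.2   0.13 ] [-0.384, 0.286, 0.041, -0.002, -0.004, -0.005]
[0.527 0.2   0.105] [-0.385, 0.286, 0.166, -0.002, -0.004, -0.005]
[0.527 0.2   0.09 ] [-0.385, 0.286, 0.241, -0.002, -0.004, -0.005]
[0.527 0.2   0.088] [-0.385, 0.286, 0.253, -0.002, -0.004, -0.005]
```

Request:
{"api": "carry_out", "payload": {
  "targets": [
    [-0.19,0.14,0,0,0,0],
    [-0.385,0.285,0,0,0,0],
    [-0.385,0.285,0.04,0,0,0],
    [-0.385,0.285,0.11,0,0,0],
    [-0.385,0.285,0.17,0,0,0],
    [-0.385,0.285,0.21,0,0,0],
    [-0.385,0.285,0.235,0,0,0],
    [-0.385,0.285,0.248,0,0,0],
    [-0.385,0.285,0.25,0,0,0]
  ]
}}

```text
time_s: 15.38
position: [0.5263, 0.1998, 0.0901]
tcp_rot: [[-0.997, -0.078, -0.007], [-0.078, 0.997, -0.002], [0.007, -0.001, -1.0]]
force: [-4.0, 4.7, 19.2]
opening: 0.002
```

Request:
{"api": "carry_out", "payload": {
  "targets": [
    [0,0,-0.08,0,0,0],
    [0,0,-0.2,0,0,0],
    [0,0,-0.3,0,0,0],
    [0,0,-0.3,0,0,0]
  ]
}}

```text
time_s: 15.88
position: [0.5273, 0.1996, 0.1511]
tcp_rot: [[-0.997, -0.077, -0.004], [-0.077, 0.997, -0.002], [0.004, -0.001, -1.0]]
force: [-0.6, 0.6, 0.0]
opening: 0.005
```

```bash
python3 - <<'E'
from h import *
rows(*[(bw(-.01,-.101,z),95) for z in (.15,.13,.105,.090,.088)])
E
```

```text
t 15.88 p [0.5273 0.1996 0.1511] F [-0.6  0.6  0. ] op 0.005 phi 94.4 tilt [-0.004 -0.002]
[ 0.545 -0.002  0.15 ] [-0.01, -1.01, 0.007, -0.001, -0.003, -0.006]
[ 0.545 -0.002  0.13 ] [-0.01, -1.01, 0.107, -0.001, -0.003, -0.006]
[ 0.545 -0.002  0.105] [-0.011, -1.01, 0.232, -0.001, -0.003, -0.006]
[ 0.545 -0.002  0.09 ] [-0.011, -1.01, 0.307, -0.001, -0.003, -0.006]
[ 0.545 -0.002  0.088] [-0.011, -1.01, 0.317, -0.001, -0.003, -0.006]
```

Request:
{"api": "carry_out", "payload": {
  "targets": [
    [0,-0.31,0,0,0,0],
    [0,-0.62,0,0,0,0],
    [-0.01,-0.9,0,0,0,0],
    [-0.01,-1,0,0,0,0],
    [-0.01,-1,0.04,0,0,0],
    [-0.01,-1,0.12,0,0,0],
    [-0.01,-1,0.19,0,0,0],
    [-0.01,-1,0.25,0,0,0],
    [-0.01,-1,0.29,0,0,0],
    [-0.01,-1,0.31,0,0,0],
    [-0.01,-1,0.316,0,0,0]
  ]
}}

```text
time_s: 17.25
position: [0.5451, -0.0003, 0.0898]
tcp_rot: [[-0.997, -0.079, -0.003], [-0.079, 0.997, -0.004], [0.003, -0.004, -1.0]]
force: [-3.5, -4.0, 21.0]
opening: 0.006
```

Request:
{"api": "carry_out", "payload": {
  "targets": [
    [0,0,-0.08,0,0,0],
    [0,0,-0.2,0,0,0],
    [0.1,0,-0.45,0,0,0],
    [0.4,0,-0.6,0,0,0],
    [0.7,0,-0.6,0,0,0],
    [0.7,0,-0.6,0,0,0]
  ]
}}

```text
time_s: 18.0
position: [0.3988, -0.0087, 0.2097]
tcp_rot: [[-0.997, -0.079, -0.011], [-0.079, 0.997, -0.001], [0.011, -0.0, -1.0]]
force: [-0.3, -0.3, -0.1]
opening: 0.004
```

```bash
python3 - <<'E'
from h import *
a=bot.capture("side")[130:220,200:300]; cv2.imwrite("pics/s8.png",cv2.resize(a,None,fx=6,fy=6,interpolation=cv2.INTER_CUBIC))
a=bot.capture("top")[140:250,180:300]; cv2.imwrite("pics/t8.png",cv2.resize(a,None,fx=5,fy=5,interpolation=cv2.INTER_CUBIC))
rows()
E
```

```text
t 18.1 p [ 0.4058 -0.0106  0.2106] F [ 0.4 -1.   0.1] op 0.0 phi 94.6 tilt [-0.001 -0.004]
```

View pics/s8.png

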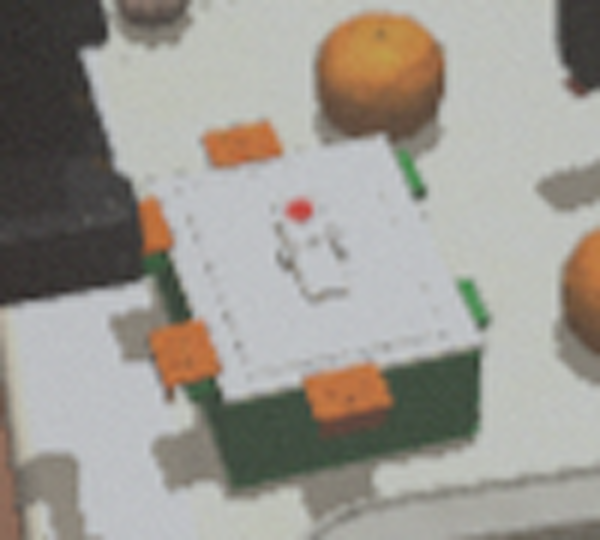

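View pics/t8.png

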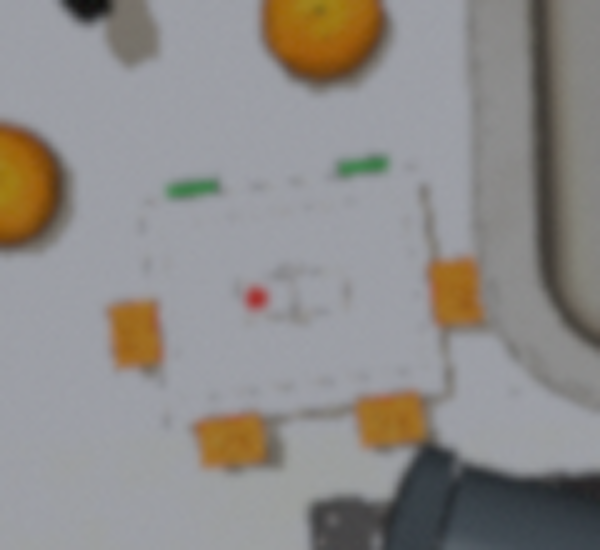

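```bash
python3 - <<'E'
from h import *
for a in (-.05,0,.1,.3,.6):
  L=[]
  for e in (1,-1):
    for x in (-.029,.009): L.append(bw(x,e*(.081+.026*np.cos(a)),.069+.026*np.sin(a)))
  print(a,np.round((proj("side",L)-[200,130])*6,0).tolist(),np.round((proj("top",L)-[180,140])*5,0).tolist())
print("dot exp",(proj("side",bw(0,.022,.0785+.006))-[200,130])*6,(proj("top",bw(0,.022,.0845))-[180,140])*5)
rows((bw(0,.022,.15),95))
print("dot tri",tri([("side",(200+299/6,130+210/6)),("top",(180+256/5,140+298/5))]),bw(0,.022,.0785))
E
```

```text
-0.05 [[201.0, 140.0], [270.0, 127.0], [310.0, 428.0], [386.0, 412.0]] [[118.0, 365.0], [111.0, 300.0], [488.0, 322.0], [480.0, 257.0]]
0 [[201.0, 138.0], [270.0, 125.0], [310.0, 426.0], [386.0, 410.0]] [[118.0, 365.0], [111.0, 300.0], [488.0, 322.0], [480.0, 257.0]]
0.1 [[200.0, 134.0], [270.0, 121.0], [310.0, 422.0], [386.0, 406.0]] [[118.0, 365.0], [110.0, 299.0], [488.0, 322.0], [480.0, 256.0]]
0.3 [[201.0, 128.0], [270.0, 115.0], [309.0, 414.0], [386.0, 398.0]] [[118.0, 364.0], [111.0, 298.0], [486.0, 322.0], [478.0, 256.0]]
0.6 [[202.0, 122.0], [272.0, 109.0], [307.0, 399.0], [384.0, 382.0]] [[123.0, 363.0], [116.0, 297.0], [481.0, 322.0], [473.0, 256.0]]
dot exp [[295.84078979 211.79023105]] [[257.63551676 296.41822059]]
t 18.1 p [ 0.4058 -0.0106  0.2106] F [ 0.4 -1.   0.1] op 0.0 phi 94.6 tilt [-0.001 -0.004]
[0.544 0.122 0.15 ] [-0.742, 0.606, 0.299, -0.002, -0.001, -0.005]
dot tri [0.54452111 0.12248206 0.08482119] [0.54409718 0.12171756 0.0785    ]
```

Dot (0.5445,0.1225,0.085) agrees with the model. All four tabs look level, to within 0 to 0.1 rad. To be sure of the two side tabs, which only got about 20 N, I'll press them again slightly deeper before the vent.

```bash
python3 - <<'E'
from h import *
rows(*[(bw(-.01,-.101,z),95) for z in (.14,.12,.092,.087)])
E
```

```text
t 18.1 p [ 0.4058 -0.0106  0.2106] F [ 0.4 -1.   0.1] op 0.0 phi 94.6 tilt [-0.001 -0.004]
[ 0.545 -0.002  0.14 ] [-0.697, -0.01, 0.352, -0.002, -0.001, -0.005]
[ 0.545 -0.002  0.12 ] [-0.697, -0.009, 0.452, -0.002, -0.001, -0.005]
[ 0.545 -0.002  0.092] [-0.697, -0.009, 0.592, -0.002, -0.001, -0.005]
[ 0.545 -0.002  0.087] [-0.697, -0.009, 0.617, -0.002, -0.001, -0.005]
```

Request:
{"api": "carry_out", "payload": {
  "targets": [
    [-0.25,-0.01,0.1,0,0,0],
    [-0.5,-0.01,0.25,0,0,0],
    [-0.695,-0.01,0.35,0,0,0],
    [-0.695,-0.01,0.4,0,0,0],
    [-0.695,-0.01,0.5,0,0,0],
    [-0.695,-0.01,0.57,0,0,0],
    [-0.695,-0.01,0.6,0,0,0],
    [-0.695,-0.01,0.616,0,0,0],
    [-0.695,-0.01,0.619,0,0,0]
  ]
}}

```text
time_s: 19.23
position: [0.544, -0.0018, 0.0896]
tcp_rot: [[-0.997, -0.08, -0.001], [-0.08, 0.997, -0.004], [0.002, -0.004, -1.0]]
force: [-6.6, 1.1, 22.5]
opening: 0.005
```

Request:
{"api": "carry_out", "payload": {
  "targets": [
    [0,0,-0.08,0,0,0],
    [0,0,-0.2,0,0,0],
    [0,0,-0.3,0,0,0],
    [0,0.3,-0.3,0,0,0],
    [0,0.6,-0.3,0,0,0],
    [0,0.9,-0.3,0,0,0],
    [0,0.99,-0.3,0,0,0],
    [0,0.99,-0.3,0,0,0]
  ]
}}

```text
time_s: 20.23
position: [0.5282, 0.1965, 0.1491]
tcp_rot: [[-0.997, -0.082, -0.001], [-0.082, 0.997, -0.004], [0.001, -0.004, -1.0]]
force: [-1.2, -0.5, 0.0]
opening: 0.008
```

```bash
python3 - <<'E'
from h import *
rows(*[(bw(-.01,.101,z),95) for z in (.14,.12,.092,.087)])
E
```

```text
t 20.23 p [0.5282 0.1965 0.1491] F [-1.2 -0.5  0. ] op 0.008 phi 94.7 tilt [-0.001 -0.004]
[0.527 0.2   0.14 ] [0.003, 0.016, 0.046, -0.003, -0.001, -0.003]
[0.527 0.2   0.12 ] [0.003, 0.016, 0.146, -0.003, -0.001, -0.003]
[0.527 0.2   0.092] [0.003, 0.017, 0.286, -0.003, -0.001, -0.003]
[0.527 0.2   0.087] [0.003, 0.017, 0.311, -0.003, -0.001, -0.003]
```

Pressing again leaves the right tab at the same height (0.0896), so it's at its stop. Now the left.

Request:
{"api": "carry_out", "payload": {
  "targets": [
    [0,0.016,0.1,0,0,0],
    [0,0.016,0.2,0,0,0],
    [0,0.016,0.27,0,0,0],
    [0,0.016,0.3,0,0,0],
    [0,0.016,0.311,0,0,0],
    [0,0.016,0.313,0,0,0]
  ]
}}

```text
time_s: 20.98
position: [0.5279, 0.1978, 0.09]
tcp_rot: [[-0.997, -0.082, -0.001], [-0.082, 0.997, -0.006], [0.001, -0.006, -1.0]]
force: [-5.5, -3.3, 25.0]
opening: 0.004
```

Request:
{"api": "carry_out", "payload": {
  "targets": [
    [0,0,-0.08,0,0,0],
    [0,0,-0.2,0,0,0],
    [0,0,-0.25,0,0,0],
    [0,0,-0.25,0,0,0]
  ]
}}

```text
time_s: 21.48
position: [0.5285, 0.1978, 0.1407]
tcp_rot: [[-0.997, -0.082, 0.001], [-0.082, 0.997, -0.006], [-0.001, -0.006, -1.0]]
force: [-0.5, -0.7, -0.0]
opening: 0.006
```

```bash
python3 - <<'E'
from h import *
rows(*[(bw(0,.028,z),95) for z in (.14,.11,.095,.09)])
E
```

```text
t 21.48 p [0.5285 0.1978 0.1407] F [-0.5 -0.7 -0. ] op 0.006 phi 94.7 tilt [ 0.001 -0.006]
[0.544 0.128 0.14 ] [-0.046, -0.355, 0.006, -0.004, 0.0, -0.003]
[0.544 0.128 0.11 ] [-0.046, -0.355, 0.156, -0.004, 0.0, -0.003]
[0.544 0.128 0.095] [-0.046, -0.354, 0.231, -0.004, 0.0, -0.003]
[0.544 0.128 0.09 ] [-0.046, -0.354, 0.256, -0.004, 0.0, -0.003]
```

```bash
python3 - <<'E'
from h import *
rows(*[(bw(0,.037,z),95) for z in (.14,.11,.095,.0935)])
E
```

```text
t 21.48 p [0.5285 0.1978 0.1407] F [-0.5 -0.7 -0. ] op 0.006 phi 94.7 tilt [ 0.001 -0.006]
[0.543 0.137 0.14 ] [-0.046, -0.31, 0.005, -0.004, 0.0, -0.003]
[0.543 0.137 0.11 ] [-0.046, -0.31, 0.155, -0.004, 0.0, -0.003]
[0.543 0.137 0.095] [-0.046, -0.309, 0.23, -0.004, 0.0, -0.003]
[0.543 0.137 0.094] [-0.046, -0.309, 0.238, -0.004, 0.0, -0.003]
```

Request:
{"api": "carry_out", "payload": {
  "targets": [
    [-0.025,-0.16,0,0,0,0],
    [-0.046,-0.31,0,0,0,0],
    [-0.046,-0.31,0.08,0,0,0],
    [-0.046,-0.31,0.15,0,0,0],
    [-0.046,-0.31,0.19,0,0,0],
    [-0.046,-0.31,0.22,0,0,0],
    [-0.046,-0.31,0.235,0,0,0],
    [-0.046,-0.31,0.24,0,0,0],
    [-0.046,-0.31,0.24,0,0,0]
  ]
}}

```text
time_s: 22.6
position: [0.5422, 0.137, 0.0935]
tcp_rot: [[-0.997, -0.082, 0.0], [-0.082, 0.997, -0.005], [0.0, -0.005, -1.0]]
force: [-2.3, 2.3, 4.4]
opening: 0.004
```

Request:
{"api": "carry_out", "payload": {
  "targets": [
    [0,0,0.005,0,0,0],
    [0,0,0.01,0,0,0],
    [0,0,0.01,0,0,0]
  ]
}}

```text
time_s: 22.98
position: [0.5422, 0.137, 0.0931]
tcp_rot: [[-0.997, -0.082, 0.001], [-0.082, 0.997, -0.005], [-0.001, -0.005, -1.0]]
force: [-4.5, 1.3, 10.1]
opening: 0.006
```

The force is rising while it no longer moves, so the rocker is at its stop. Lifting and backing off to check.

Request:
{"api": "carry_out", "payload": {
  "targets": [
    [0,0,-0.08,0,0,0],
    [0,0,-0.2,0,0,0],
    [0.1,0,-0.45,0,0,0],
    [0.4,0,-0.6,0,0,0],
    [0.7,0,-0.7,0,0,0],
    [0.7,0,-0.7,0,0,0]
  ]
}}

```text
time_s: 23.72
position: [0.3988, 0.1262, 0.2345]
tcp_rot: [[-0.997, -0.083, 0.002], [-0.083, 0.997, -0.006], [-0.001, -0.006, -1.0]]
force: [0.9, 0.1, -0.6]
opening: 0.006
```

```bash
python3 - <<'E'
from h import *
s=bot.capture("side");t=bot.capture("top")
cv2.imwrite("pics/s9f.png",s)
cv2.imwrite("pics/s9.png",cv2.resize(s[130:220,200:300],None,fx=6,fy=6,interpolation=cv2.INTER_CUBIC))
cv2.imwrite("pics/t9.png",cv2.resize(t[110:260,130:410],None,fx=2.8,fy=2.8,interpolation=cv2.INTER_CUBIC))
rows()
for a in (-.2,0,.22): print(a,(proj("side",bw(0,.022*np.cos(a),.0805+.022*np.sin(a)))-[200,130])*6)
E
```

```text
t 23.82 p [0.4032 0.1262 0.2342] F [ 0.9 -0.1 -0.1] op 0.001 phi 94.7 tilt [ 0.005 -0.006]
-0.2 [[296.17130957 224.40520032]]
0 [[295.88871354 217.55990085]]
0.22 [[296.11130973 211.32220656]]
```

View pics/s9.png

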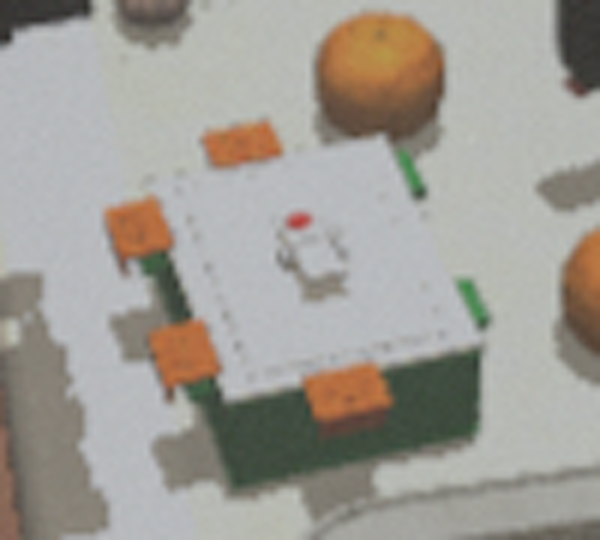

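View pics/t9.png

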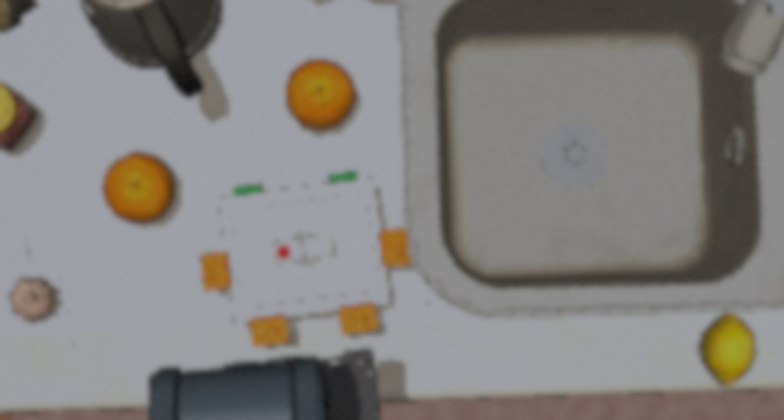

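The other end of the rocker is now tipped up, with its shadow visible at (320,285). The dot has dropped from row 210 to 221. I'll measure the dot more precisely.

```bash
python3 - <<'E'
from h import *
from scipy.optimize import brentq
def dot(f):
    im=cv2.imread(f).astype(float); w=np.clip(im[:,:,2]-np.maximum(im[:,:,1],im[:,:,0])-60,0,None)
    hsv=cv2.cvtColor(im.astype(np.uint8),cv2.COLOR_BGR2HSV); w*=((hsv[...,0]<4)|(hsv[...,0]>172))
    w[:150]=0;w[300:]=0;w[:,:240]=0;w[:,360:]=0
    y,x=np.mgrid[:w.shape[0],:w.shape[1]]; return np.array([(w*x).sum(),(w*y).sum()])/w.sum()
a,b=dot("pics/s8.png"),dot("pics/s9.png"); print(a,b)
def v(q):  # q rad vent
    h=.22-q; return ((proj("side",bw(0,.022*np.cos(h)-.002*np.sin(h),.0785+.022*np.sin(h)+.002*np.cos(h)))-[200,130])*6)[0,1]
print(v(0),v(.05),v(.34),v(.44))
for q0 in (0,.025,.05):
    try: print(q0, brentq(lambda q:v(q)-v(q0)-(b-a)[1],0,.7))
    except Exception as e: print(e)
E
```

```text
[299.73930994 209.66669124] [299.16191876 220.65612939]
211.9607061781373 213.0875348790475 221.2591858320091 224.64122462451365
0 0.39093503121290984
0.025 0.4071463063393804
0.05 0.4238172965265238
```

```bash
python3 - <<'E'
from h import *
print(bot.hand_in()); 
E
```

```text
the job is handed in; nothing more can be done
None
```

The job is handed in at about 24 s of the 72 s allowed, and my last checks showed nothing out of place. No verdict was reported.

- **Mandarin:** I picked the smallest one, by the sink, and let it go inside the green box. A picture taken before the lid came down showed it resting inside.
- **Lid:** I swung it shut from behind; the fingertips stopped on it at its stated shut height of 69 mm.
- **Tabs:** I pressed all four to their stops with about 20–42 N. I pressed the two side tabs a second time and they hardly moved. In the last pictures all four look level with the lid.
- **Vent:** I pressed the red-dotted end last, until it stopped moving and the force rose to about 10 N. The other end is visibly up. The dot's movement in the side view puts it at about 0.39–0.42 rad, above the 0.34 needed. Its absolute image position alone would read slightly lower, about 0.33 rad. The same method also read too low before the press, so I relied on the movement and the stop.
- **Forces:** The highest was about 42 N, at the fingertips on the front left tab. That is over 40 N, but that limit covers the arm and the gripper's body, which showed no sign of touching anything. The wrist stayed well under 120 N.
- **Other things:** I didn't touch the garlic, the lemon or the large mandarins. The arm stands clear.

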